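# Rack the camera cover and lift the carrier level

## Robot

A 6-joint arm with a two-finger parallel gripper is mounted at the origin on the work surface. World frame = base frame: x ahead of the robot, y to its left, z up, the work surface at z = 0. Lengths are in m, angles in rad, forces in N, time in s.
With the tool pointing down it reaches from about 0.275 to 0.85 m from the base axis. Payload 5.2 kg.
Tool frame: the origin (TCP) lies on the centre line of the jaws, within the pads' length; the fingertips stand 17 mm ahead of it and the grasp point (between the pads) lies 2 mm behind it; z points along the fingers, y is the line along which they close (so a half turn about z gives the same grasp; the last joint's range is limited). The gripper opens to 85 mm and grips with 20 to 120 N. Pads are 22 mm wide; open, the fingers measure 114 mm over their backs; the gripper's body (76 mm by 85 mm) begins 54 mm behind the grasp point. The pads swing forward as they close: fully open they stand 13 mm farther back than shut.
Start: joints at [0.973, 0.259, 1.535, -0, 1.348, -0.203], TCP at [0.212, 0.508, 0.248] pointing down, gripper open.
Joint ranges: [-3.14, 3.14], [-0.91, 2.08], [0.19, 2.58], [-1.22, 4.36], [0.22, 2.71], [-3.12, 3.12]. Speed limits (rad/s): [2.57, 2.57, 3.14, 3.14, 3.14, 3.14].

## Interface

Orientations are given as a unit quaternion [x, y, z, w].
In Python, from bench import env gives the robot as it stands.
- The arm moves only by the shell command python3 -m jog 'ROWS'. ROWS is a JSON object of lists of equal length, an entry for each row: "slide": the shift along the tool's x, y, z as a fraction of full scale, a list of three; "rot": the turn, a rotation vector about the tool's x, y, z as a fraction of full scale, a list of three; "grip": the opening, from -1 (shut) to 1 (fully open). A call has 1 to 5 rows; each row shifts and turns the commanded pose from where the row before left it, along the tool's axes as they then stand; what a row does not reach is not made up. Full scale, the value 1, is 50 mm for a shift and 0.08 rad for a turn. A row lasts 1/10 s, in which the tool goes at most 50 mm and 8.59 degrees, less where a joint would pass 70% of its speed; a pose out of reach is approached as far as the arm can. A call with a number of a shift or a turn outside -1 to 1 is refused whole. A call with a gripper value outside its range is refused whole. The fingers move at their own pace and stop on an object; the grip force is fixed at half the most. Time passes only in rows, so rows that do not move let the fingers close. It gives the time, the measured TCP pose, the force, the opening and the grip force at its end, in the units of the state.
- env.get_obs(): the state, without advancing time (a new reading comes with each control period).
- env.grab_frame(name): name is "scene" or "top" or "wrist"; returns a dict with "color" (480x640x3 uint8, blue, green, red), "camera_matrix" (3x3 intrinsics, pixels), "dist" ([k1, k2, p1, p2, k3] as OpenCV has them; the pictures are not rectified), "cam_to_world" (4x4, takes a point from camera to world coordinates). Camera axes: x right, y down, z forward; pixel columns grow to the right and rows downward; lengths in m; the calibration is good to about 2 mm. A picture is of the moment at which its call begins. There is no depth.
- env.job_done(): hands the job in; it is judged then, once.
The state is a dict: "clock": time; "q": joint angles; "qd": joint speeds; "tau": joint torques, N m; "eef_pos": TCP position; "tool_rot": TCP orientation; "contact_force": force on the tool from outside, world axes, zero at the start; "torque": the same for the moment, N m; "width": finger opening in m; "grip_force": force on a finger pad.
Only numpy, scipy, OpenCV 4.12 (cv2) and the standard library are available. Lean on these libraries where they do the work, as an engineer would, in place of code of your own. Each camera call takes 0.05 s, during which the arm holds its last target. There are 200 camera calls.

## Task

Take the black camera back cover out of its wooden stand, lower it (do not drop it) into the empty orange slot of the parts carrier until it is fully home, and let go of it. Then take the carrier by its yellow bar, lift it straight up about 10 cm clear of the blue mat without tipping it, and finish while still holding it there, level and steady, with the cover in its slot and the lens in its well. Leave everything else on the bench where it is.

Things in the scene. Friction and masses are not known exactly. Their poses are not given: they have to be found in the camera images.
- cover: the camera back cover: a black upright rectangular slab with steel inlays on both faces, 64 wide (its x) x 8 thick (its y) x 80 tall (its z), about 60 g, loose; origin at the centre of its underside. It starts standing upright in the wooden stand, its lower 16 mm between the stand's jaws; the two faces are alike and either may face either way. Pinch it across its 8 mm thickness near its top edge
- stand: low wooden stand on the mat, 110 (x) x 70 (y) x 28 high, fixed; origin at the centre of its underside (on the mat). A slot along its x, 13 mm wide and 72 mm long, open upward, has its floor 12 mm above the origin; the cover stands in its centre. Stand and carrier may be on either side of the bench (left or right)
- carrier: parts carrier, loose, about 0.35 to 0.6 kg: aluminium base plate 124 (x) x 156 (y) x 8 thick, lying on the mat; origin at the centre of its underside. Two posts on the middle line carry a yellow bar along x; an orange slot lies on its +y side, a shallow orange well with a lens on its -y side. Total height 116 mm
- slot (a point): centre of the floor of the carrier's orange slot, 48 mm to +y of the carrier's middle, 8 mm above its underside; axes as the carrier's. The slot runs along x: 72 long, 11 wide, 27 deep, with flared lips rising 7 mm above its four sides. The cover goes in upright, its width along the slot, its underside ending on this point
- bar (a point): centre of the carrier's yellow bar, 108 mm above the carrier's underside and midway between its ends; the bar runs along the carrier's x, flat-sided, 14 wide (y) x 16 tall (z), 98 mm free between its 10 mm posts. Pinch it across y at its middle: the load is near balance there. Between the bar's side and the seated cover there are 37 mm
- well (a point): centre of the floor of the carrier's lens well, 48 mm to -y of the carrier's middle, 8 mm above its underside: 48 x 48 inside, walls 7 high
- lens: brass-rimmed lens, a disc of 38 diameter x 14 tall, about 60 g, loose in the carrier's well; origin at the centre of its underside. It is to stay there
- mat: blue bench mat, 500 (x) x 700 (y) x 3 thick, fixed; its origin is under its centre, on the bench top. Its top is at 3 mm
- barrel: bystander: black lens barrel with a silver ring, 68 diameter x 55 tall, standing; origin at the centre of its underside
- camera: bystander: black and silver camera body, 35 (x) x 130 (y) x 100 tall, standing; origin at the centre of its underside
- cleaner: bystander: bottle with a red cap, 48 diameter x 110 tall; origin at the centre of its underside
- jar: bystander: glass jar with a steel lid, 64 diameter x 75 tall; origin at the centre of its underside
- spray: bystander: spray can with a white cap, 56 diameter x 160 tall; origin at the centre of its underside
- driver: bystander: red-handled screwdriver 200 long, lying flat along its x; origin at its middle, on its underside
Mind the look-alikes: they are no part of the job. What is meant by the lens is not purple, and is the smaller of those in its own colour.

How it is judged:
On the way, in this order (a step that is already met when the one before it is completed fails the run):
1. the cover is fully home in the carrier's slot and let go, the carrier still standing on the mat (x of cover in the frame of slot between -0.006 and 0.006 m and y of cover in the frame of slot between -0.004 and 0.004 m and z of cover in the frame of slot between -0.004 and 0.004 m and angle between the z axis of cover and the z axis of carrier, either way round below 0.15 rad and angle between cover's own z axis and vertical below 0.4 rad and contact force between the fingers and cover below 0.1 N and height (world z) of carrier below 0.012 m and angle between carrier's own z axis and vertical below 0.05 rad), for 0.2 s.
2. the carrier, with cover and lens aboard, is lifted clear of the mat by the fingers (height (world z) of carrier above 0.035 m and contact force between the fingers and carrier above 1 N and x of cover in the frame of slot between -0.006 and 0.006 m and y of cover in the frame of slot between -0.004 and 0.004 m and z of cover in the frame of slot between -0.004 and 0.004 m and angle between the z axis of cover and the z axis of carrier, either way round below 0.15 rad and angle between cover's own z axis and vertical below 0.4 rad and contact force between the fingers and cover below 0.1 N and x of lens in the frame of well between -0.012 and 0.012 m and y of lens in the frame of well between -0.012 and 0.012 m and z of lens in the frame of well between -0.004 and 0.005 m), for 0.1 s.
At the end, for the whole second after the job is handed in: fingers hold the carrier, underside 70-170 mm over the bench, within 200 mm of its start, tilt under 0.1 rad, under 20 mm/s and 0.1 rad/s, nothing else carrying it; the cover, not touched by them, home in the slot (6 mm along, 4 across, 4 from the floor), the lens in its well (12 mm) (distance of carrier from where it was at the start of the episode below 0.2 m and height (world z) of carrier between 0.07 and 0.17 m and angle between carrier's own z axis and vertical below 0.1 rad and linear speed of carrier below 0.02 m/s and angular speed of carrier below 0.1 rad/s and contact force between the fingers and carrier above 1 N and contact force between carrier and mat below 0.1 N and contact force between carrier and stand below 0.1 N and contact force between carrier and barrel below 0.1 N and contact force between carrier and camera below 0.1 N and contact force between carrier and cleaner below 0.1 N and contact force between carrier and jar below 0.1 N and contact force between carrier and spray below 0.1 N and contact force between carrier and driver below 0.1 N and x of cover in the frame of slot between -0.006 and 0.006 m and y of cover in the frame of slot between -0.004 and 0.004 m and z of cover in the frame of slot between -0.004 and 0.004 m and angle between the z axis of cover and the z axis of carrier, either way round below 0.15 rad and angle between cover's own z axis and vertical below 0.4 rad and contact force between the fingers and cover below 0.1 N and x of lens in the frame of well between -0.012 and 0.012 m and y of lens in the frame of well between -0.012 and 0.012 m and z of lens in the frame of well between -0.004 and 0.005 m); the arm keeps its last pose, push and grip.
It fails at once if the carrier is tipped by more than 0.3 rad (angle between carrier's own z axis and vertical above 0.3 rad).
It fails at once if the cover is dropped (falls unheld faster than 0.55 m/s) (linear speed of cover above 0.55 m/s and contact force between the fingers and cover below 0.1 N).
It fails at once if a bystander is shifted by more than 30 mm (distance of any of barrel, camera, cleaner, jar, spray, driver from where it was at the start of the episode above 0.03 m).
It also fails if it takes over 56 s, if anything falls off the work surface, if the arm or the gripper's body presses on something with over 40 N, if the wrist force passes 120 N, or if a joint passes its speed limit or range.

## Working session

There is one attempt and no reset: what is moved stays moved. The work goes in short steps, Python scripts to look and compute and a shell command to move; the robot and the scene stay as the last step left them, time stands still between calls to the robot, and variables do not carry over. Pictures are saved under pics/ and viewed, at most 11 in all, crops included, and the job is handed in when it is done.

```bash
mkdir -p pics; cat > h.py <<'E'
from bench import env
import numpy as np, cv2, pickle
def grab(n,save=None):
    f=env.grab_frame(n)
    if save: cv2.imwrite(f'pics/{save}.png',f['color']); pickle.dump(f,open(f'pics/{save}.pkl','wb'))
    return f
def ray(f,uv):
    p=cv2.undistortPoints(np.array([[uv]],float),np.array(f['camera_matrix']),np.array(f['dist'],float))[0,0]
    T=np.array(f['cam_to_world']);return T[:3,3],T[:3,:3]@np.array([p[0],p[1],1.])
def plane(f,uv,z):
    o,d=ray(f,uv);return o+d*(z-o[2])/d[2]
def tri(fs,uvs):
    A=np.zeros((3,3));b=np.zeros(3);L=[]
    for f,uv in zip(fs,uvs):
        o,d=ray(f,uv);d=d/np.linalg.norm(d);P=np.eye(3)-np.outer(d,d);A+=P;b+=P@o;L.append((o,P))
    x=np.linalg.solve(A,b);return x,[np.linalg.norm(P@(x-o)) for o,P in L]
def proj(f,X):
    T=np.linalg.inv(np.array(f['cam_to_world']));
    return cv2.projectPoints(np.array([X],float),cv2.Rodrigues(T[:3,:3])[0],T[:3,3],np.array(f['camera_matrix']),np.array(f['dist'],float))[0][0,0]
E
python3 - <<'E'
from h import *
for n in ['scene','top']:
    f=grab(n,n+'0');print(n,np.round(f['cam_to_world'],3).tolist(),np.round(f['camera_matrix'],1).tolist())
f=grab('wrist','wrist0');print(np.round(f['cam_to_world'],3).tolist())
o=env.get_obs();print(o['eef_pos'],o['tool_rot'],o['width'],o['clock'])
E
```

```text
scene [[0.745, 0.501, -0.44, 1.05], [0.667, -0.576, 0.473, -0.512], [-0.016, -0.646, -0.763, 0.891], [0.0, 0.0, 0.0, 1.0]] [[452.8, 0.0, 315.4], [0.0, 452.8, 235.7], [0.0, 0.0, 1.0]]
top [[-0.015, -0.981, 0.194, 0.27], [-1.0, 0.018, 0.012, -0.006], [-0.015, -0.194, -0.981, 1.673], [0.0, 0.0, 0.0, 1.0]] [[543.1, 0.0, 320.4], [0.0, 543.1, 243.3], [0.0, 0.0, 1.0]]
[[0.386, 0.879, 0.281, 0.14], [0.923, -0.367, -0.119, 0.538], [-0.001, 0.305, -0.952, 0.373], [0.0, 0.0, 0.0, 1.0]]
[0.21130003 0.50737547 0.24765674] [ 1.96115812e-01  9.80580468e-01 -6.72577884e-04 -2.86836165e-04] 0.08544427065618965 0.15
```

View pics/top0.png

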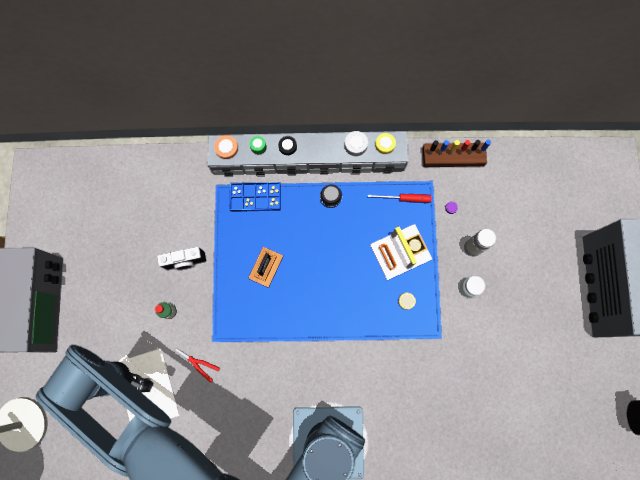

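View pics/scene0.png

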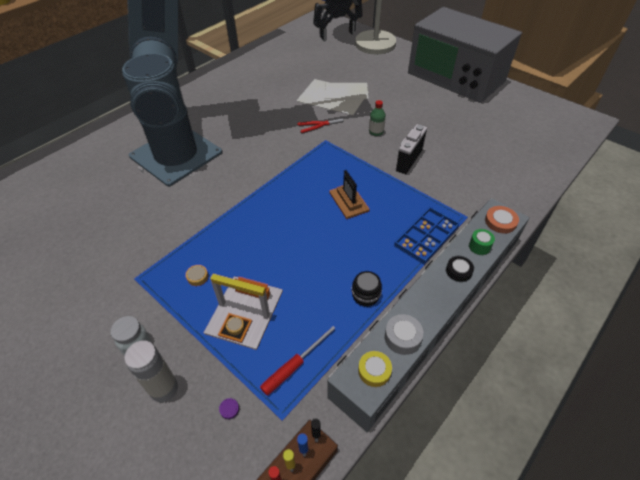

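The top view shows the stand with the cover at about (266,267), on the robot's left. The carrier is at about (402,251) on the right, with its bar near (405,247), its slot at (387,257) and the lens in its well at (416,245). The loose brass disc at (407,301) and the purple one at (451,208) are look-alikes. The scene view agrees: cover (350,188), bar (240,285), slot (252,288), lens (234,325).

```bash
python3 - <<'E'
from h import *
L=lambda s:pickle.load(open(f'pics/{s}.pkl','rb'))
t,s=L('top0'),L('scene0')
def blobs(f,lo,hi,amin=15):
    m=cv2.inRange(cv2.cvtColor(f['color'],cv2.COLOR_BGR2HSV),lo,hi)
    n,l,st,c=cv2.connectedComponentsWithStats(m)
    out=[]
    for i in range(1,n):
        if st[i,4]>=amin:
            ys,xs=np.where(l==i);r=cv2.minAreaRect(np.stack([xs,ys],1).astype(np.float32))
            out.append((st[i,4],np.round(c[i],1),np.round(r[1],1),round(r[2],1)))
    return out
Y=((22,150,110),(33,255,255));O=((5,120,80),(18,255,255))
for n,f in (('top',t),('scene',s)):
    print(n,'yellow');[print('  ',*b) for b in blobs(f,*Y)]
    print(n,'orange');[print('  ',*b) for b in blobs(f,*O)]
print('bar',tri([t,s],[(405,247),(240,285)]))
print('stand',plane(t,(266,267),.031),'carrier',plane(t,(402,252),.01))
w=L('wrist0');print(np.array(w['camera_matrix']).round(1).tolist(),w['dist'])
E
```

```text
top yellow
   31 [383.6 149.2] [17.4  6.7] 20.6
top orange
   224 [226.2 147.6] [21.9 21.9] 45.0
   28 [449.5 146.2] [3.6 8.5] 26.6
   27 [469.7 145.7] [3.6 7.2] 26.6
   24 [480.  145.8] [3.1 7.2] 26.6
   768 [453.3 156.1] [19. 62.] 90.0
   38 [419.8 244.6] [11.2 18.6] 6.7
   136 [387.8 255.7] [26.8  7.6] 63.4
   602 [265.7 267.1] [21.7 34.5] 24.8
scene yellow
   332 [238.7 283.9] [53.3  6.6] 15.3
   439 [374.7 368.2] [30. 31.] 90.0
   107 [287.9 454.7] [11.2 10.7] 63.4
scene orange
   233 [14.8  5. ] [ 7.9 39.2] 71.6
   492 [348.2 202.9] [35.4 22.8] 57.3
   342 [502.  220.1] [29.7 25.5] 45.0
   28 [193.6 282. ] [13.3  4.7] 13.0
   108 [255.1 283.8] [34.5  7.3] 25.0
   41 [246.8 292.7] [23.1  1.7] 14.9
   273 [234.6 327.7] [24.3 27.3] 25.2
   43 [308.4 434.9] [16.3  5.8] 77.0
   1068 [301.8 461.8] [38.2 75.9] 41.2
bar (array([ 0.56644753, -0.23244582,  0.1045677 ]), [np.float64(0.003413028219124071), np.float64(0.0034130282191239393)])
stand [0.52395085 0.1818279  0.031     ] carrier [ 0.5667506  -0.23909913  0.01      ]
[[337.3, 0.0, 316.5], [0.0, 337.3, 239.8], [0.0, 0.0, 1.0]] [-0.04911846  0.          0.          0.          0.        ]
```

```bash
python3 -m jog '{"slide":[[-0.8,-0.36,0],[-0.8,-0.36,0],[-0.8,-0.36,0],[-0.8,-0.36,0],[-0.8,-0.36,0]],"rot":[[0,0,0],[0,0,0],[0,0,0],[0,0,0],[0,0,0]],"grip":[1,1,1,1,1]}'; python3 -m jog '{"slide":[[-0.8,-0.36,0],[-0.8,-0.36,0],[-0.8,-0.36,0],[-0.8,-0.36,0],[0,0,0]],"rot":[[0,0,0],[0,0,0],[0,0,0],[0,0,0],[0,0,0]],"grip":[1,1,1,1,1]}'
```

```text
clock: 0.65
eef_pos: [0.3623, 0.3463, 0.2482]
tool_rot: [0.196, 0.981, -0.0, -0.0]
contact_force: [0.4, 1.0, 0.1]
width: 0.0853
grip_force: 0.0
clock: 1.15
eef_pos: [0.4849, 0.2157, 0.2478]
tool_rot: [0.199, 0.98, -0.001, 0.001]
contact_force: [0.5, 0.2, 0.4]
width: 0.0854
grip_force: 0.0
```

```bash
python3 -c "
from h import *
f=grab('wrist','w1');print(proj(f,[.524,.182,.095]),proj(f,[.524,.182,.031]))"
python3 -m jog '{"slide":[[-0.5,-0.32,0],[-0.4,0,0],[0,0,0],[0,0,0]],"rot":[[0,0,0],[0,0,0],[0,0,0],[0,0,0]],"grip":[1,1,1,1]}'
python3 -c "
from h import *
f=grab('wrist','w2');print(proj(f,[.524,.182,.095]),proj(f,[.524,.182,.031]))
a=cv2.imread('pics/w1.png');b=cv2.imread('pics/w2.png');cv2.imwrite('pics/w12.png',np.hstack([a[60:460,120:520],b[60:460,120:520]]))"
```

```text
[298.77723941 279.71932346] [301.78267174 254.88760606]
clock: 1.6
eef_pos: [0.5159, 0.1885, 0.248]
tool_rot: [0.196, 0.981, 0.0, -0.001]
contact_force: [-0.5, 0.5, -0.6]
width: 0.0853
grip_force: 0.0
[312.80364531 238.83778777] [313.43746706 220.41819848]
```

View pics/w12.png

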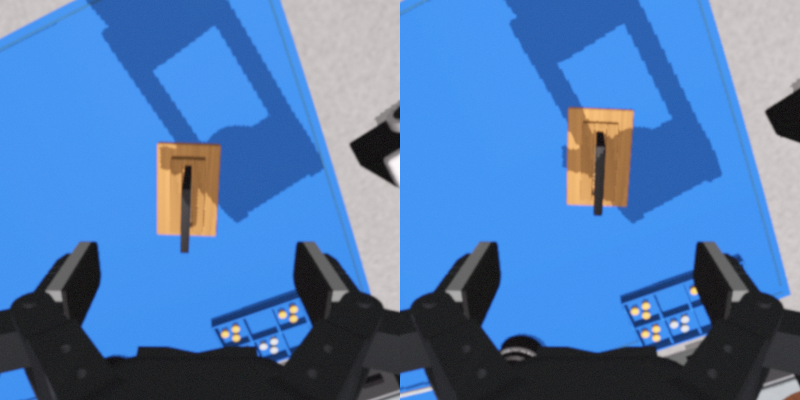

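The crops show the stand in orange at left (188,190) and right (600,157), with the cover edge-on. In w2 the black strip runs from crop (600,130) to (598,214), close to upright in the image, so the tool yaw is nearly right. I'll zoom in for the corner points.

```bash
python3 - <<'E'
from h import *
L=lambda s:pickle.load(open(f'pics/{s}.pkl','rb'))
for n,(c,r) in {'w1':(305,290),'w2':(319,250)}.items():
    f=L(n);g=f['color'][r-75:r+55,c-35:c+35].max(2);print(n)
    for i in range(0,g.shape[0],3):
        row=g[i].astype(float);d=np.where(row<75)[0]
        print(r-75+i,(d.min()+c-35,d.max()+c-35,len(d),int(row[d].mean())) if len(d) else '')
a=L('w1')['color'][215:325,270:340];b=L('w2')['color'][175:285,285:355]
cv2.imwrite('pics/z.png',np.hstack([cv2.resize(np.clip(x.astype(float)*1.5+15,0,255).astype(np.uint8),None,fx=5,fy=5,interpolation=0) for x in(a,b)]))
E
```

```text
w1
215 
218 
221 
224 
227 (np.int64(306), np.int64(310), 5, 39)
230 (np.int64(306), np.int64(310), 5, 29)
233 (np.int64(305), np.int64(310), 6, 30)
236 (np.int64(304), np.int64(310), 7, 36)
239 (np.int64(304), np.int64(310), 7, 30)
242 (np.int64(303), np.int64(310), 8, 35)
245 (np.int64(303), np.int64(310), 8, 32)
248 (np.int64(303), np.int64(309), 7, 30)
251 (np.int64(303), np.int64(309), 7, 53)
254 (np.int64(303), np.int64(309), 7, 53)
257 (np.int64(303), np.int64(309), 7, 56)
260 (np.int64(304), np.int64(309), 6, 57)
263 (np.int64(305), np.int64(309), 5, 62)
266 (np.int64(307), np.int64(308), 2, 71)
269 (np.int64(308), np.int64(308), 1, 74)
272 (np.int64(308), np.int64(308), 1, 74)
275 (np.int64(307), np.int64(307), 1, 73)
278 (np.int64(304), np.int64(307), 2, 74)
281 (np.int64(306), np.int64(307), 2, 73)
284 (np.int64(305), np.int64(308), 4, 71)
287 (np.int64(304), np.int64(307), 4, 72)
290 (np.int64(303), np.int64(307), 5, 71)
293 (np.int64(303), np.int64(307), 5, 70)
296 (np.int64(303), np.int64(307), 5, 69)
299 (np.int64(303), np.int64(307), 5, 68)
302 (np.int64(302), np.int6
[... 642 characters left out ...]
t64(323), 8, 54)
229 (np.int64(316), np.int64(323), 8, 54)
232 (np.int64(316), np.int64(323), 8, 53)
235 (np.int64(316), np.int64(323), 8, 53)
238 (np.int64(316), np.int64(322), 7, 52)
241 (np.int64(316), np.int64(322), 7, 51)
244 (np.int64(316), np.int64(322), 7, 52)
247 (np.int64(316), np.int64(322), 7, 52)
250 (np.int64(315), np.int64(322), 8, 54)
253 (np.int64(315), np.int64(322), 8, 53)
256 (np.int64(315), np.int64(322), 8, 56)
259 (np.int64(315), np.int64(321), 7, 55)
262 (np.int64(315), np.int64(320), 6, 54)
265 (np.int64(315), np.int64(321), 7, 54)
268 (np.int64(315), np.int64(320), 6, 53)
271 (np.int64(315), np.int64(320), 6, 50)
274 
277 
280 
283 
286 
289 
292 
295 
298 
301 
304
```

View pics/z.png

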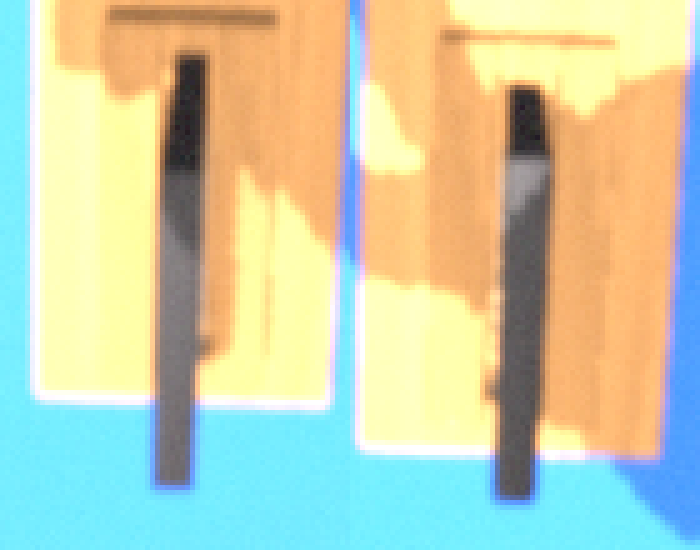

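The zoom separates the end face (black) from the top face (grey). The top face's near and far edge midpoints are w1 (306.7,249.5) and (304.7,312.6), and w2 (320.5,206.4) and (317.8,275).

```bash
python3 - <<'E'
from h import *
from scipy.spatial.transform import Rotation as R
L=lambda s:pickle.load(open(f'pics/{s}.pkl','rb'))
fs=[L('w1'),L('w2')]
n,_=tri(fs,[(306.2,249),(320,205.9)]);f,e=tri(fs,[(304.2,312.1),(317.3,274.5)])
print(n,_,f,e,np.linalg.norm(f-n))
P=[plane(fs[i],u,.095) for i,u in ((0,(306.2,249)),(0,(304.2,312.1)),(1,(320,205.9)),(1,(317.3,274.5)))]
print(np.round(P,4),np.linalg.norm(P[1]-P[0]),np.linalg.norm(P[3]-P[2]))
c=(P[0]+P[1]+P[2]+P[3])/4;d=P[3]-P[2]+P[1]-P[0];print('c',c,'yaw',np.degrees(np.arctan2(d[1],d[0])))
o=env.get_obs();M=R.from_quat(o['tool_rot']).as_matrix();print(M.round(4));print('delta tool',M.T@(c-o['eef_pos']), 'd in tool',M.T@d)
E
```

```text
[0.50074805 0.19884115 0.09081819] [np.float64(0.00042807578555793493), np.float64(0.00042807578555805614)] [0.55795934 0.17218485 0.09131008] [np.float64(0.00011390974733717173), np.float64(0.00011390974733724776)] 0.06311839394927121
[[0.4997 0.1999 0.095 ]
 [0.5561 0.1732 0.095 ]
 [0.4996 0.1988 0.095 ]
 [0.5564 0.1727 0.095 ]] 0.0623767618296861 0.0624749272140643
c [0.52797414 0.18615914 0.095     ] yaw -24.98221545310776
[[-9.235e-01  3.837e-01 -1.500e-03]
 [ 3.837e-01  9.235e-01  4.000e-04]
 [ 1.500e-03 -2.000e-04 -1.000e+00]]
delta tool [-0.01262129  0.00244965  0.15301542] d in tool [-0.12473848 -0.00527644 -0.00018436]
```

Length is 63 mm (given 64) and height is 91–95 mm (given 95), so the points check out. I'll align, descend and grasp.

```bash
python3 -m jog '{"slide":[[-0.25,0.05,0],[0,0,0.6],[0,0,0.6],[0,0,0.6],[0,0,0.6]],"rot":[[0,0,0.53],[0,0,0],[0,0,0],[0,0,0],[0,0,0]],"grip":[1,0.3,0.3,0.3,0.3]}'; python3 -m jog '{"slide":[[0,0,0.2],[0,0,0.2],[0,0,0]],"rot":[[0,0,0],[0,0,0],[0,0,0]],"grip":[0.3,0.3,0.3]}'
```

```text
clock: 2.15
eef_pos: [0.5281, 0.1864, 0.1275]
tool_rot: [0.216, 0.976, 0.0, -0.0]
contact_force: [0.8, 0.6, 0.8]
width: 0.0557
grip_force: 0.0
clock: 2.45
eef_pos: [0.5289, 0.1856, 0.108]
tool_rot: [0.216, 0.976, -0.0, -0.0]
contact_force: [0.5, 0.8, 0.7]
width: 0.0554
grip_force: 0.0
```

```bash
python3 -m jog '{"slide":[[0,0,0.24],[0,0,0.24],[0,0,0],[0,0,0],[0,0,0]],"rot":[[0,0,0],[0,0,0],[0,0,0],[0,0,0],[0,0,0]],"grip":[0.3,0.3,0.3,-1,-1]}'; python3 -m jog '{"slide":[[0,0,0],[0,0,0],[0,0,0],[0,0,0]],"rot":[[0,0,0],[0,0,0],[0,0,0],[0,0,0]],"grip":[-1,-1,-1,-1]}'; python3 -c "
from h import *
f=grab('wrist','w3');b=f['color'];cv2.imwrite('pics/w3c.png',cv2.resize(b[140:480,120:520],None,fx=1.7,fy=1.7))"
```

```text
clock: 2.95
eef_pos: [0.5298, 0.1851, 0.0846]
tool_rot: [0.217, 0.976, 0.0, 0.0]
contact_force: [-0.1, -0.0, -0.1]
width: 0.0275
grip_force: 0.0
clock: 3.35
eef_pos: [0.5299, 0.1851, 0.0849]
tool_rot: [0.217, 0.976, 0.0, 0.001]
contact_force: [0.4, -0.6, 5.1]
width: 0.0073
grip_force: 59.2
```

View pics/w3c.png

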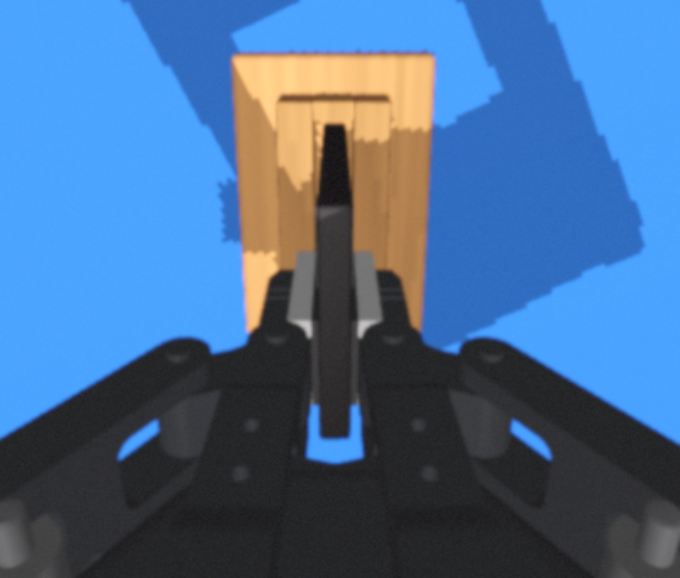

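The cover is pinched centrally (crop x≈335), with the opening at 7 mm and the grip at 59 N. Its near top edge is at crop row 205 and its far one at 436. I'll lift and turn towards the carrier's yaw.

```bash
python3 -m jog '{"slide":[[0,0,-0.2],[0,0,-0.3],[0,0,-0.6],[0,0,-0.8],[0,0,-0.8]],"rot":[[0,0,0],[0,0,0],[0,0,0],[0,0,0],[0,0,0]],"grip":[-1,-1,-1,-1,-1]}'; python3 -m jog '{"slide":[[0,0,-0.6],[0,0,0],[0,0,0],[0,0,0],[0,0,0]],"rot":[[0,0,-0.3],[0,0,-1],[0,0,-1],[0,0,-1],[0,0,-1]],"grip":[-1,-1,-1,-1,-1]}'; python3 -m jog '{"slide":[[0,0,0],[0,0,0],[0,0,0],[0,0,0],[0,0,0]],"rot":[[0,0,-1],[0,0,-1],[0,0,-1],[0,0,-1],[0,0,-1]],"grip":[-1,-1,-1,-1,-1]}'; python3 -m jog '{"slide":[[0,0,0],[0,0,0],[0,0,0]],"rot":[[0,0,-1],[0,0,-1],[0,0,0]],"grip":[-1,-1,-1]}'; python3 - <<'E'
from h import *
from scipy.spatial.transform import Rotation as R
f=pickle.load(open('pics/w3.pkl','rb'))
# cover top in hand, from w3 (TCP frame then)
M=R.from_quat([.217,.976,0,0]).as_matrix();t=np.array([.5299,.1851,.0849])
for uv in ((316,260.1),(316.5,396)): print(np.round(M.T@(plane(f,uv,.095)-t),4), np.round(M.T@(plane(f,uv,.092)-t),4))
o=env.get_obs();M=R.from_quat(o['tool_rot']).as_matrix();print(M.round(3),M.T@(np.array([.56,-.12,.25])-o['eef_pos']),o['q'])
E
```

```text
clock: 3.9
eef_pos: [0.5285, 0.1851, 0.2205]
tool_rot: [0.217, 0.976, -0.0, -0.001]
contact_force: [0.4, 0.8, -1.0]
width: 0.0071
grip_force: 58.7
clock: 4.4
eef_pos: [0.5289, 0.1851, 0.2496]
tool_rot: [0.045, 0.999, 0.0, -0.0]
contact_force: [0.1, -0.9, -1.3]
width: 0.0067
grip_force: 58.7
clock: 4.9
eef_pos: [0.5289, 0.1851, 0.2495]
tool_rot: [-0.154, 0.988, 0.0, -0.0]
contact_force: [0.2, 0.7, -0.4]
width: 0.0074
grip_force: 58.7
clock: 5.2
eef_pos: [0.529, 0.1852, 0.2495]
tool_rot: [-0.232, 0.973, 0.0, -0.0]
contact_force: [-0.0, 0.4, -0.8]
width: 0.0071
grip_force: 58.7
[ 0.0334  0.0002 -0.0101] [ 0.0322  0.0002 -0.0071]
[-0.0286  0.0003 -0.0101] [-0.0314  0.0003 -0.0071]
[[-0.893 -0.451 -0.001]
 [-0.451  0.893  0.   ]
 [ 0.001  0.    -1.   ]] [ 0.10987243 -0.28638686 -0.00054146] [ 1.37647560e-01  2.76975001e-01  1.50726674e+00  9.78831094e-05
  1.35797453e+00 -1.90074135e+00]
```

```bash
python3 -m jog '{"slide":[[0.2,-0.4,0],[0.3,-0.8,0],[0.3,-0.8,0],[0.3,-0.8,0],[0.3,-0.8,0]],"rot":[[0,0,0],[0,0,0],[0,0,0],[0,0,0],[0,0,0]],"grip":[-1,-1,-1,-1,-1]}'; python3 -m jog '{"slide":[[0.3,-0.8,0],[0.3,-0.8,0],[0.2,-0.4,0],[0,0,0],[0,0,0]],"rot":[[0,0,0],[0,0,0],[0,0,0],[0,0,0],[0,0,0]],"grip":[-1,-1,-1,-1,-1]}'; python3 -c "
from h import *
f=grab('wrist','a')
o=env.get_obs();print(o['eef_pos'])"
python3 -m jog '{"slide":[[0.6,0,0],[0.6,0,0],[0,0,0],[0,0,0]],"rot":[[0,0,0],[0,0,0],[0,0,0],[0,0,0]],"grip":[-1,-1,-1,-1]}'; python3 -c "
from h import *
f=grab('wrist','b')
a=cv2.imread('pics/a.png');b=cv2.imread('pics/b.png');cv2.imwrite('pics/ab.png',np.hstack([a[30:430,50:450],b[30:430,50:450]]))"
```

```text
clock: 5.7
eef_pos: [0.5476, -0.0085, 0.2496]
tool_rot: [-0.23, 0.973, 0.0, -0.0]
contact_force: [0.4, 0.6, -1.2]
width: 0.0072
grip_force: 58.7
clock: 6.2
eef_pos: [0.5569, -0.1145, 0.2492]
tool_rot: [-0.23, 0.973, 0.001, -0.0]
contact_force: [0.5, -0.1, -0.4]
width: 0.0067
grip_force: 58.7
[ 0.55691611 -0.1137391   0.24926845]
clock: 6.65
eef_pos: [0.5037, -0.1403, 0.2498]
tool_rot: [-0.231, 0.973, -0.0, 0.001]
contact_force: [0.0, 0.4, 0.3]
width: 0.0074
grip_force: 58.7
```

View pics/ab.png

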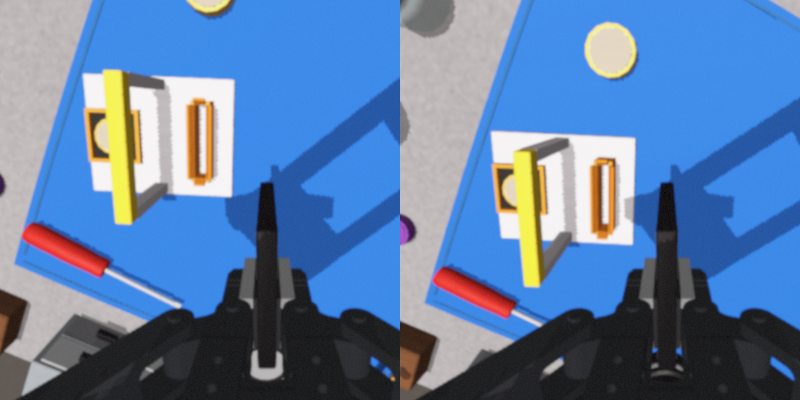

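In a (left), the slot rim spans crop (187–214, 97–185), the plate's right corners are at (235,80) and (232,196), and the yellow bar runs from (117,70) to (124,223). The lens in its well is at about (100,135). In b (right) the rim is at about (591–616, 158–238) and the bar from (525,152) to (533,286). Next I'll measure by masks.

```bash
python3 - <<'E'
from h import *
L=lambda s:pickle.load(open(f'pics/{s}.pkl','rb'))
F=[L('a'),L('b')];rois=[(120,90,180,160),(125,150,180,170)]
S={}
def quad(m,k=4):
    c=max(cv2.findContours(m,cv2.RETR_EXTERNAL,cv2.CHAIN_APPROX_NONE)[0],key=cv2.contourArea)
    h=cv2.convexHull(c)
    for e in np.arange(1,15,.25):
        p=cv2.approxPolyDP(h,e,True)
        if len(p)<=k: break
    return c[:,0],p[:,0].astype(float)
def wrect(f,pts,z):
    P=np.array([plane(f,p,z)[:2] for p in pts],np.float32)*1000
    r=cv2.minAreaRect(P);return np.round(r[0],1),np.round(r[1],1),round(r[2],1)
for n,f,(x,y,w,h) in zip('ab',F,rois):
    hsv=cv2.cvtColor(f['color'],cv2.COLOR_BGR2HSV);roi=np.zeros(hsv.shape[:2],np.uint8);roi[y-40:y+h+40,x-20:x+w+40]=255
    yel=cv2.inRange(hsv,(22,130,90),(34,255,255))&roi
    c,q=quad(yel);print(n,'yellow quad',q.tolist(),'z.119',wrect(f,c,.119))
    org=cv2.inRange(hsv,(5,120,60),(20,255,255))&roi
    for cc in cv2.findContours(org,cv2.RETR_CCOMP,cv2.CHAIN_APPROX_NONE)[0]:
        if cv2.contourArea(cc)>150: print(n,'orange',cv2.boundingRect(cc),'z.045',wrect(f,cc[:,0],.045))
    wh=cv2.inRange(hsv,(0,0,170),(180,40,255))&roi
    wh=cv2.morphologyEx(wh,cv2.MORPH_OPEN,np.ones((3,3)))
    c,q=quad(wh);print(n,'white quad',q.tolist());print(np.round([plane(f,p,.011)[:2] for p in q],4).tolist())
z=[cv2.resize(F[0]['color'][120:222,225:295],None,fx=5,fy=5,interpolation=0),cv2.resize(F[1]['color'][180:282,225:295],None,fx=5,fy=5,interpolation=0)]
cv2.imwrite('pics/zs.png',np.hstack(z))
E
```

```text
a yellow quad [[155.0, 101.0], [178.0, 106.0], [181.0, 252.0], [166.0, 249.0]] z.119 (array([ 568.3, -233.1]), array([114.9,  20.5]), 23.8)
a orange (180, 140, 11, 54) z.045 (array([ 572.2, -248.1]), array([50.7,  8. ]), 23.3)
a orange (135, 139, 24, 53) z.045 (array([ 587.2, -283.3]), array([49.9, 18.7]), 23.6)
a orange (237, 129, 26, 86) z.045 (array([ 549.8, -190.1]), array([81.9, 24.1]), 23.9)
a orange (247, 133, 11, 73) z.045 (array([ 546.2, -189.2]), array([68.9,  9.9]), 23.5)
a white quad [[180.0, 117.0], [283.0, 110.0], [280.0, 226.0], [186.0, 221.0]]
[[0.5354, -0.2814], [0.4829, -0.1891], [0.5951, -0.1407], [0.6367, -0.2375]]
b yellow quad [[171.0, 180.0], [186.0, 184.0], [187.0, 315.0], [161.0, 205.0]] z.119 (array([ 567.3, -234.1]), array([116.9,  21. ]), 24.3)
b orange (187, 196, 10, 49) z.045 (array([ 567.6, -250.2]), array([50.8,  7.6]), 22.6)
b orange (143, 194, 24, 49) z.045 (array([ 582.5, -285.5]), array([50.5, 19.5]), 24.0)
b orange (241, 188, 24, 81) z.045 (array([ 548.5, -190.6]), array([84.9, 24.1]), 22.8)
b orange (250, 193, 10, 63) z.045 (array([ 543. , -191.1]), array([65.4,  9.4]), 23.7)
b white quad [[141.0, 163.0], [284.0, 168.0], [282.0, 273.0], [192.0, 269.0]]
[[0.546, -0.3297], [0.4826, -0.1896], [0.5934, -0.1405], [0.6366, -0.2372]]
```

View pics/zs.png

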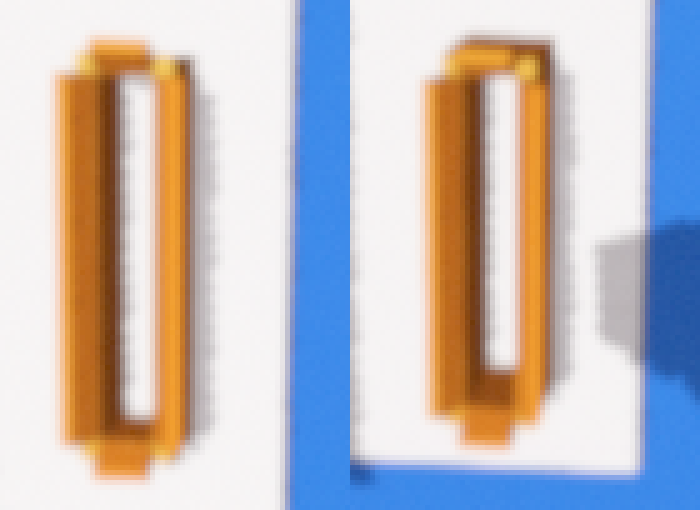

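The plate's +y edge gives a yaw of 23.6° and a length of 122 mm (given 124). Slot centre is about (0.5503,-0.1918) from the plate and (0.549,-0.190) from the rim, so I take the mean. Now the move for that.

```bash
cat > d.py <<'E'
from h import *
from scipy.spatial.transform import Rotation as R
import sys
def delta(t,yaw):
    o=env.get_obs();M=R.from_quat(o['tool_rot']).as_matrix();d=M.T@(np.array(t)-o['eef_pos'])
    ty=np.degrees(np.arctan2(M[1,1],M[0,1]))-90
    print('clock',round(o['clock'],2),'slide(before turn)',np.round(d/.05,3),'rotz units',round(np.radians(ty-yaw)/.08,3),'tilt',np.round(M[:2,2],4))
if __name__=='__main__': v=list(map(float,sys.argv[1:]));delta(v[:3],v[3])
E
python3 - <<'E'
from d import *
y=np.radians(23.7);ex=np.array([np.cos(y),np.sin(y)])
t=np.array([.5497,-.1911])+.0012*ex;print(t);delta([*t,.22],23.7)
L=lambda s:pickle.load(open(f'pics/{s}.pkl','rb'))
a,b=L('a'),L('b')
# heights across two views: plate corner, bar near top-left corner, bar far-left corner, rim left-near corner
for n,p,q in (('plate near',(283,110),(284,168)),('plate far',(280,226),(282,273)),('rim near-left',(236.4,134.8),(240.2,196)),('rim far-left',(238,208.4),(240.6,263))): print(n,tri([a,b],[p,q]))
E
```

```text
[ 0.5507988  -0.19061766]
clock 6.7 slide(before turn) [-0.378 -1.317  0.597] rotz units 0.673 tilt [0.0013 0.    ]
plate near (array([ 0.48293528, -0.18958068,  0.00806379]), [np.float64(0.00020480296946710566), np.float64(0.00020480296946722579)])
plate far (array([ 0.59739774, -0.14011788,  0.00238124]), [np.float64(0.00045019476297627554), np.float64(0.000450194762976458)])
rim near-left (array([ 0.52284697, -0.2158408 ,  0.04257743]), [np.float64(6.788537460487779e-06), np.float64(6.788537460433595e-06)])
rim far-left (array([ 0.58708197, -0.18708828,  0.04597841]), [np.float64(0.0005277030433268264), np.float64(0.0005277030433267269)])
```

```bash
python3 -m jog '{"slide":[[-0.1,-0.4,0],[-0.14,-0.5,0],[-0.14,-0.42,0],[0,0,0.6],[0,0,0.6]],"rot":[[0,0,0],[0,0,0],[0,0,0],[0,0,0.67],[0,0,0]],"grip":[-1,-1,-1,-1,-1]}'; python3 -m jog '{"slide":[[0,0,0.6],[0,0,0.3],[0,0,0],[0,0,0]],"rot":[[0,0,0],[0,0,0],[0,0,0],[0,0,0]],"grip":[-1,-1,-1,-1]}'; python3 d.py .5508 -.1906 .145 23.7; python3 -c "
from h import *
f=grab('wrist','c');cv2.imwrite('pics/cc.png',cv2.resize(f['color'][140:300,220:420],None,fx=3.7,fy=3.7))"
```

```text
clock: 7.2
eef_pos: [0.5525, -0.1917, 0.1891]
tool_rot: [-0.205, 0.979, -0.001, 0.001]
contact_force: [0.0, -1.1, -0.6]
width: 0.007
grip_force: 58.8
clock: 7.6
eef_pos: [0.5512, -0.1912, 0.1445]
tool_rot: [-0.206, 0.979, 0.0, 0.0]
contact_force: [0.4, 0.4, 0.2]
width: 0.0068
grip_force: 58.8
clock 7.6 slide(before turn) [ 0.003  0.014 -0.01 ] rotz units 0.008 tilt [0.0003 0.0001]
```

View pics/cc.png

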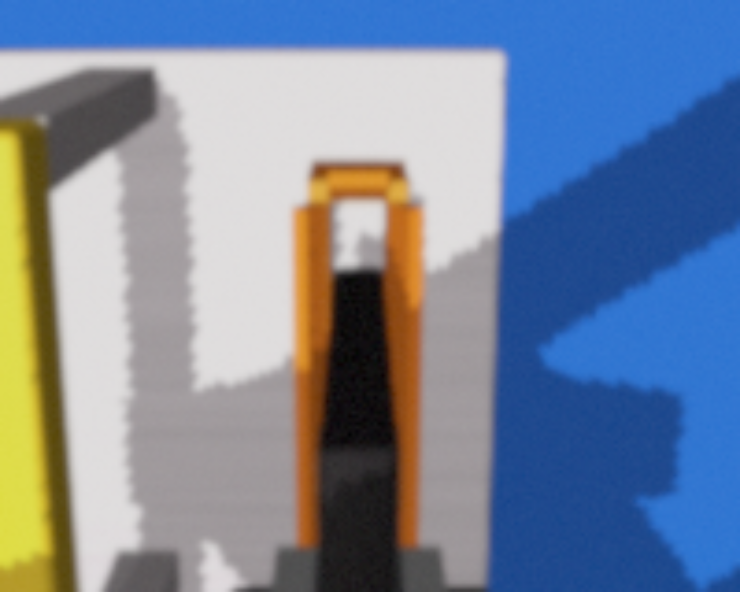

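Slot and cover sit on the same image column: cover end centre at crop x≈357.5 and slot opening 330–387, so its centre is at 358.5. That is under 0.3 mm of lateral error, with the yaw matched. I'll check the lengthwise gap numerically.

```bash
python3 - <<'E'
from d import *
f=pickle.load(open('pics/c.pkl','rb'));o=env.get_obs();M=R.from_quat(o['tool_rot']).as_matrix();t=o['eef_pos']
g=lambda x,y,z:np.round(M.T@(plane(f,(220+x/3.7-.5,140+y/3.7-.5),z)-t)*1000,1)
print('cover near bottom',g(357.5,268,.0745)); print('cover top near',g(357.5,447,t[2]+.0085))
for z in(.045,.038): print('rim outer near',g(359,163,z),'rim inner near',g(359,198,z), g(359,180,z))
print('plate near edge',g(300,50,.011),'plate right edge at slot', g(490,540,.011), g(503,60,.011))
E
```

```text
cover near bottom [32.7  0.3 70.7]
cover top near [32.8  0.3 -8.5]
rim outer near [ 45.2   0.6 100.2] rim inner near [ 38.8   0.6 100.2] [ 42.1   0.6 100.2]
rim outer near [ 44.2   0.7 107.2] rim inner near [ 37.6   0.7 107.2] [ 41.    0.7 107.2]
plate near edge [ 63.  -11.2 134.2] plate right edge at slot [-45.4  30.4 134.3] [ 61.1  29.8 134.2]
```

Everything agrees to under 1 mm (cover +0.7/0.3, slot +1.0/0.1–0.6). I'll lower it.

```bash
python3 -m jog '{"slide":[[0,0,0.3],[0,0,0.2],[0,0,0.15],[0,0,0.12],[0,0,0.12]],"rot":[[0,0,0],[0,0,0],[0,0,0],[0,0,0],[0,0,0]],"grip":[-1,-1,-1,-1,-1]}'; python3 -m jog '{"slide":[[0,0,0.1],[0,0,0.1],[0,0,0]],"rot":[[0,0,0],[0,0,0],[0,0,0]],"grip":[-1,-1,-1]}'
```

```text
clock: 8.15
eef_pos: [0.5505, -0.1919, 0.0998]
tool_rot: [-0.205, 0.979, -0.0, 0.0]
contact_force: [1.3, 0.7, 0.5]
width: 0.0069
grip_force: 58.8
clock: 8.45
eef_pos: [0.5499, -0.1916, 0.089]
tool_rot: [-0.205, 0.979, 0.0, -0.0]
contact_force: [-0.5, 0.5, -0.9]
width: 0.007
grip_force: 58.8
```

```bash
python3 -m jog '{"slide":[[0,0,0.06],[0,0,0.06],[0,0,0],[0,0,0]],"rot":[[0,0,0],[0,0,0],[0,0,0],[0,0,0]],"grip":[-1,-1,-1,-1]}';  python3 -m jog '{"slide":[[0,0,0.04],[0,0,0.02],[0,0,0]],"rot":[[0,0,0],[0,0,0],[0,0,0]],"grip":[-1,-1,-1]}'
```

```text
clock: 8.85
eef_pos: [0.5502, -0.1918, 0.0838]
tool_rot: [-0.205, 0.979, 0.0, -0.0]
contact_force: [0.6, -0.2, 0.2]
width: 0.0073
grip_force: 58.8
clock: 9.15
eef_pos: [0.5503, -0.1919, 0.0809]
tool_rot: [-0.205, 0.979, -0.0, 0.0]
contact_force: [-1.2, 0.6, 0.4]
width: 0.0071
grip_force: 58.9
```

No contact yet. I'll go on in 1 mm steps.

```bash
python3 -m jog '{"slide":[[0,0,0.02],[0,0,0],[0,0,0.02],[0,0,0]],"rot":[[0,0,0],[0,0,0],[0,0,0],[0,0,0]],"grip":[-1,-1,-1,-1]}';  python3 -m jog '{"slide":[[0,0,0.02],[0,0,0]],"rot":[[0,0,0],[0,0,0]],"grip":[-1,-1]}'
```

```text
clock: 9.55
eef_pos: [0.5504, -0.192, 0.0808]
tool_rot: [-0.205, 0.979, -0.001, 0.0]
contact_force: [-4.3, 1.5, 14.0]
width: 0.0071
grip_force: 61.0
clock: 9.75
eef_pos: [0.5505, -0.1921, 0.0808]
tool_rot: [-0.205, 0.979, -0.001, 0.001]
contact_force: [-6.1, 2.4, 21.5]
width: 0.0067
grip_force: 62.0
```

Contact came at z=0.0808 (expected 0.081), so the cover is seated. I'll relax the push and open a little, because the bar is close by.

```bash
python3 -m jog '{"slide":[[0,0,-0.05],[0,0,0],[0,0,0],[0,0,0],[0,0,0]],"rot":[[0,0,0],[0,0,0],[0,0,0],[0,0,0],[0,0,0]],"grip":[-1,-0.55,-0.55,-0.55,-0.55]}'; python3 -m jog '{"slide":[[0,0,0],[0,0,0],[0,0,-0.2],[0,0,-0.3],[0,0,-0.6]],"rot":[[0,0,0],[0,0,0],[0,0,0],[0,0,0],[0,0,0]],"grip":[-0.55,-0.55,-0.55,-0.55,-0.55]}'
```

```text
clock: 10.25
eef_pos: [0.5499, -0.1907, 0.0804]
tool_rot: [-0.205, 0.979, 0.001, -0.0]
contact_force: [-2.7, 5.4, 7.3]
width: 0.0191
grip_force: 0.0
clock: 10.75
eef_pos: [0.5491, -0.1914, 0.1339]
tool_rot: [-0.205, 0.979, 0.001, -0.002]
contact_force: [0.5, -1.2, -0.1]
width: 0.0189
grip_force: 0.0
```

```bash
python3 -m jog '{"slide":[[0,0,-0.7],[0,0,-0.7],[0,-0.3,-0.7],[0,0,-0.3],[0,0,0]],"rot":[[0,0,0],[0,0,0],[0,0,0],[0,0,0],[0,0,0]],"grip":[0,0.3,0.3,0.3,0.3]}'; python3 -c "
from h import *
f=grab('wrist','e1')"; python3 -m jog '{"slide":[[0.4,-0.6,0],[0.4,-0.6,0],[0,0,0],[0,0,0]],"rot":[[0,0,0],[0,0,0],[0,0,0],[0,0,0]],"grip":[0.3,0.3,0.3,0.3]}'; python3 -c "
from h import *
f=grab('wrist','e2');e=pickle.load(open('pics/e1.pkl','rb'))
cv2.imwrite('pics/e12.png',np.hstack([x['color'][80:400,120:520] for x in (e,f)]))"
```

```text
clock: 11.25
eef_pos: [0.5578, -0.2069, 0.2586]
tool_rot: [-0.205, 0.979, -0.002, 0.002]
contact_force: [0.0, 0.3, 0.3]
width: 0.0553
grip_force: 0.0
clock: 11.7
eef_pos: [0.5428, -0.2766, 0.2532]
tool_rot: [-0.204, 0.979, 0.002, -0.001]
contact_force: [-0.2, 0.7, 0.3]
width: 0.0557
grip_force: 0.0
```

View pics/e12.png

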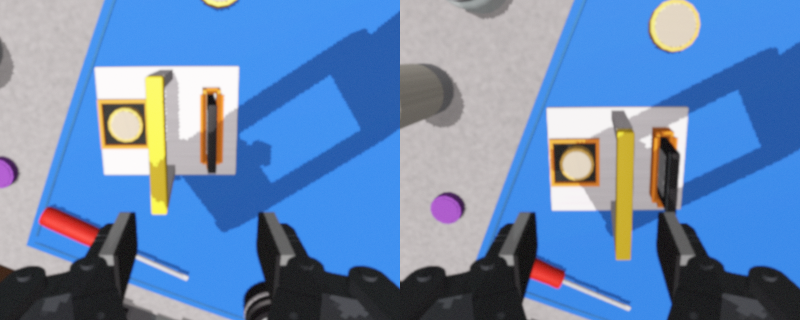

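The cover is upright and home in the slot (crop e1 (210,130), e2 (667,170)), and the lens is in its well ((125,125) and (577,163)). The bar is at e1 (157,145) and e2 (624,195). I'll measure it now.

```bash
python3 - <<'E'
from d import *
L=lambda s:pickle.load(open(f'pics/{s}.pkl','rb'))
ends=[]
for n in('e1','e2'):
    f=L(n);hsv=cv2.cvtColor(f['color'],cv2.COLOR_BGR2HSV)
    m=cv2.inRange(hsv,(22,130,60),(34,255,255));m[:, :230]=0;m[:,380:]=0;m[:135]=0;m[400:]=0
    c=max(cv2.findContours(m,cv2.RETR_EXTERNAL,cv2.CHAIN_APPROX_NONE)[0],key=cv2.contourArea)[:,0]
    V=hsv[...,2];r0,r1=c[:,1].min(),c[:,1].max()
    for r in np.linspace(r0+3,r1-3,5).astype(int):
        xs=np.where(m[r])[0];print(n,r,xs.min(),xs.max(),V[r,xs].tolist())
    P=np.array([plane(f,p,.119)[:2] for p in c],np.float32)*1000;print(cv2.minAreaRect(P),'rows',r0,r1)
    ends.append([(c[c[:,1]<r0+4][:,0].mean(),r0),(c[c[:,1]>r1-4][:,0].mean(),r1)])
    w=cv2.inRange(hsv,(0,0,120),(180,45,255))
f1,f2=L('e1'),L('e2')
for k in(0,1): print('end',ends[0][k],ends[1][k],tri([f1,f2],[ends[0][k],ends[1][k]]))
E
```

```text
e1 159 267 283 [253, 253, 253, 253, 253, 253, 252, 253, 253, 253, 253, 253, 252, 251, 240, 207, 156]
e1 191 254 283 [208, 187, 158, 218, 240, 249, 252, 253, 253, 253, 253, 253, 253, 253, 254, 253, 253, 253, 253, 252, 242, 214]
e1 224 267 285 [231, 247, 252, 253, 253, 253, 253, 253, 253, 253, 253, 253, 253, 253, 252, 250, 240, 217, 177]
e1 256 271 286 [208, 212, 212, 212, 212, 211, 211, 211, 211, 210, 210, 211, 207, 197, 171, 140]
e1 289 273 286 [252, 253, 253, 253, 253, 253, 253, 253, 253, 253, 253, 252, 246, 227]
((569.32421875, -238.81651306152344), (115.23782348632812, 15.568979263305664), 23.9194393157959) rows 156 292
e2 212 337 352 [172, 205, 218, 219, 217, 213, 202, 185, 177, 175, 171, 171, 170, 169, 169, 167]
e2 242 337 352 [182, 197, 202, 204, 205, 204, 204, 204, 205, 203, 202, 202, 203, 203, 200, 195]
e2 273 337 351 [186, 200, 204, 203, 204, 202, 204, 202, 203, 202, 203, 202, 202, 201, 197]
e2 304 335 350 [142, 174, 193, 201, 203, 203, 202, 202, 202, 203, 201, 202, 203, 202, 200, 195]
e2 335 337 349 [198, 202, 202, 202, 202, 201, 202, 201, 201, 201, 201, 200, 194]
((568.9580688476562, -239.94725036621094), (117.57323455810547, 13.7213134765625), 23.303966522216797) rows 209 338
end (np.float64(275.4), np.int32(156)) (np.float64(344.44444444444446), np.int32(209)) (array([ 0.51770958, -0.26164688,  0.10430313]), [np.float64(0.0001523405412026859), np.float64(0.0001523405412028538)])
end (np.float64(279.10526315789474), np.int32(292)) (np.float64(342.6666666666667), np.int32(338)) (array([ 0.62344616, -0.21512918,  0.11681085]), [np.float64(0.00038868460278902386), np.float64(0.0003886846027889739)])
```

```bash
python3 d.py .569 -.239 .16 23.6
```

```text
clock 11.75 slide(before turn) [-0.773  0.463  1.872] rotz units 0.008 tilt [-0.0024  0.0023]
```

```bash
python3 -m jog '{"slide":[[-0.4,0.24,0],[-0.37,0.22,0.3],[0,0,0.6],[0,0,0.6],[0,0,0.37]],"rot":[[0,0,0],[0,0,0],[0,0,0],[0,0,0],[0,0,0]],"grip":[0,-0.2,-0.2,-0.2,-0.2]}'; python3 -m jog '{"slide":[[0,0,0],[0,0,0]],"rot":[[0,0,0],[0,0,0]],"grip":[-0.2,-0.2]}'; python3 d.py .569 -.239 .108 23.6; python3 -c "
from h import *
f=grab('wrist','g');cv2.imwrite('pics/gg.png',cv2.resize(f['color'][100:440,160:560],None,fx=1.7,fy=1.7))"
```

```text
clock: 12.25
eef_pos: [0.5689, -0.2373, 0.1588]
tool_rot: [-0.206, 0.979, 0.002, -0.001]
contact_force: [0.3, 0.5, -0.5]
width: 0.0342
grip_force: 0.0
clock: 12.45
eef_pos: [0.5699, -0.239, 0.1618]
tool_rot: [-0.206, 0.979, 0.0, -0.0]
contact_force: [0.2, 0.9, 0.1]
width: 0.0339
grip_force: 0.0
clock 12.45 slide(before turn) [0.016 0.006 1.076] rotz units 0.03 tilt [-0.0006  0.0007]
```

View pics/gg.png

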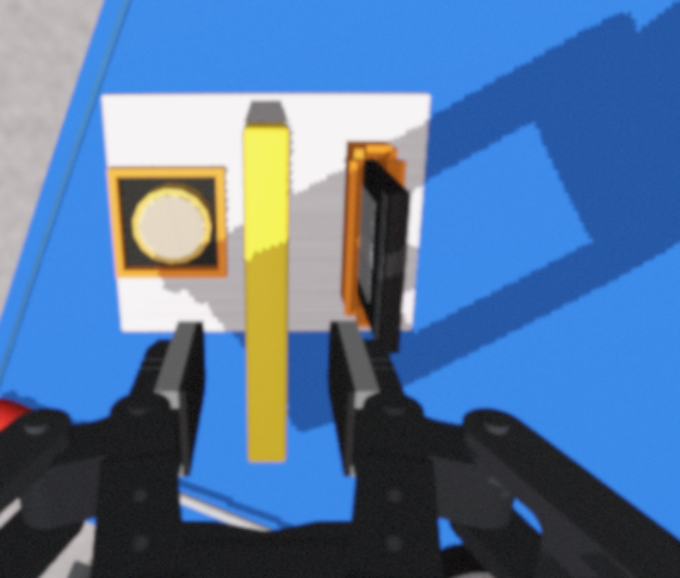

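The bar is centred between the pads (pads at crop x 203 and 331, bar at 267). A quick check of its middle along x:

```bash
python3 - <<'E'
from d import *
f=pickle.load(open('pics/g.pkl','rb'));o=env.get_obs();M=R.from_quat(o['tool_rot']).as_matrix();t=o['eef_pos']
g=lambda x,y,z:np.round(M.T@(plane(f,(160+x/1.7-.5,100+y/1.7-.5),z)-t)*1000,1)
print(g(267,125,.119),g(267,461,.119),'plate near',g(250,94,.011),'far',g(250,331,.011),'sides',g(107,170,.011),g(423,210,.011))
E
```

```text
[58.7  0.9 43.7] [-58.5   0.8  43.8] plate near [ 60.8  -6.8 151.7] far [-62.1  -8.  151.8] sides [ 24.9 -77.  151.8] [  4.5  79.  151.7]
```

Centred within 1 mm both ways (bar ±58.6 mm against 59, plate ±78 mm). I'll go down and close.

```bash
python3 -m jog '{"slide":[[0,0.02,0.4],[0,0,0.4],[0,0,0.25],[0,0,0],[0,0,0]],"rot":[[0,0,0.03],[0,0,0],[0,0,0],[0,0,0],[0,0,0]],"grip":[-0.2,-0.2,-0.2,-0.2,-0.2]}'; python3 -m jog '{"slide":[[0,0,0],[0,0,0],[0,0,0],[0,0,0]],"rot":[[0,0,0],[0,0,0],[0,0,0],[0,0,0]],"grip":[-1,-1,-1,-1]}'
```

```text
clock: 13.0
eef_pos: [0.5699, -0.2394, 0.1103]
tool_rot: [-0.204, 0.979, -0.0, 0.0]
contact_force: [-0.3, -0.2, 0.8]
width: 0.034
grip_force: 0.0
clock: 13.4
eef_pos: [0.57, -0.2394, 0.1106]
tool_rot: [-0.204, 0.979, -0.001, 0.001]
contact_force: [-0.2, 1.2, 5.7]
width: 0.0129
grip_force: 59.8
```

```bash
python3 -m jog '{"slide":[[0,0,-0.1],[0,0,-0.1],[0,0,-0.15],[0,0,-0.15],[0,0,-0.15]],"rot":[[0,0,0],[0,0,0],[0,0,0],[0,0,0],[0,0,0]],"grip":[-1,-1,-1,-1,-1]}'; python3 -m jog '{"slide":[[0,0,-0.2],[0,0,-0.2],[0,0,-0.2],[0,0,-0.2],[0,0,-0.2]],"rot":[[0,0,0],[0,0,0],[0,0,0],[0,0,0],[0,0,0]],"grip":[-1,-1,-1,-1,-1]}'; python3 -m jog '{"slide":[[0,0,-0.15],[0,0,-0.1],[0,0,-0.1],[0,0,0],[0,0,0]],"rot":[[0,0,0],[0,0,0],[0,0,0],[0,0,0],[0,0,0]],"grip":[-1,-1,-1,-1,-1]}'; python3 -m jog '{"slide":[[0,0,0],[0,0,0],[0,0,0],[0,0,0],[0,0,0]],"rot":[[0,0,0],[0,0,0],[0,0,0],[0,0,0],[0,0,0]],"grip":[-1,-1,-1,-1,-1]}'; python3 -c "
from h import *
f=grab('wrist','l');s=grab('scene','ls')
cv2.imwrite('pics/ll.png',np.hstack([f['color'][80:480,160:560],cv2.resize(s['color'][180:380,140:340],None,fx=2,fy=2)]))"
```

```text
clock: 13.9
eef_pos: [0.5693, -0.2391, 0.1423]
tool_rot: [-0.204, 0.979, 0.0, -0.0]
contact_force: [0.5, 0.5, -5.3]
width: 0.0129
grip_force: 58.6
clock: 14.4
eef_pos: [0.5694, -0.2391, 0.1928]
tool_rot: [-0.204, 0.979, -0.0, 0.0]
contact_force: [0.2, -0.2, -5.2]
width: 0.0131
grip_force: 58.7
clock: 14.9
eef_pos: [0.5693, -0.239, 0.2091]
tool_rot: [-0.204, 0.979, 0.0, -0.0]
contact_force: [-0.5, 0.1, -5.8]
width: 0.013
grip_force: 58.6
clock: 15.4
eef_pos: [0.5694, -0.2391, 0.2092]
tool_rot: [-0.204, 0.979, 0.0, -0.0]
contact_force: [0.2, 0.3, -5.4]
width: 0.0129
grip_force: 58.6
```

View pics/ll.png

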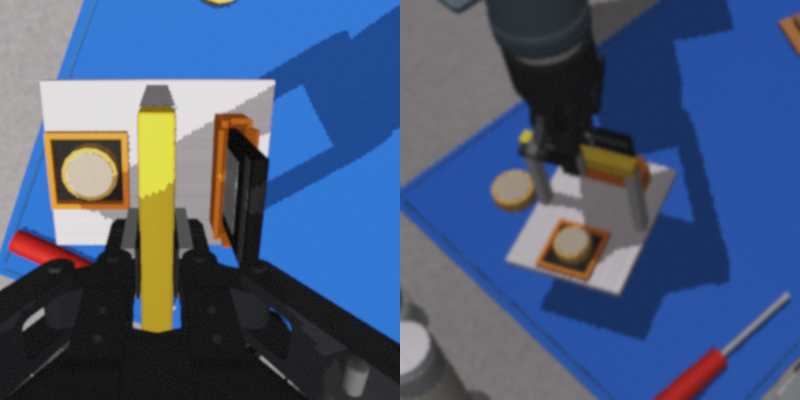

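Both views show the carrier lifted off the mat, with the lens in its well (crop (90,173)) and the cover in its slot (crop (243,190)). One numeric level check, then I hand in.

```bash
python3 - <<'E'
from d import *
f=pickle.load(open('pics/l.pkl','rb'));o=env.get_obs();M=R.from_quat(o['tool_rot']).as_matrix();t=o['eef_pos']
zp=t[2]-.1105+.011
g=lambda x,y:np.round(M.T@(plane(f,(160+x-.5,80+y-.5),zp)-t)*1000,1)
print(t,zp,'near-left',g(40,82),'near-right',g(275,80),'far-left',g(57,245),'speed',np.abs(o['qd']).max(),o['torque'])
E
```

```text
[ 0.56936735 -0.23911923  0.20927453] 0.10977452894094558 near-left [ 59.8 -76.6  99.5] near-right [60.9 77.3 99.5] far-left [-62.3 -76.7  99.5] speed 0.0013271701572935483 [-0.04242999  0.00899671 -0.02090499]
```

The corners fit a level plate (±77 mm, ±61 mm), and the arm is still.

```bash
python3 -c "
from bench import env
print(env.job_done())"
```

```text
the job is handed in; nothing more can be done
None
```

I seated the cover in the orange slot and let go of it, then lifted the carrier level about 10 cm by its bar with the lens still in its well, and handed the job in holding it steady; the hand-in returned no verdict.

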